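# Open the capsule box: turn the two buttons aside and lift out the lid

## Robot

A 6-joint arm with a two-finger parallel gripper is mounted at the origin on a cart in front of the work surface, level with it; the furniture and walls round the work are solid. World frame = base frame: x ahead of the robot, y to its left, z up, the work surface at z = 0. Lengths are in mm, angles in rad, forces in N, time in s.
With the tool pointing down it reaches from about 325 to 875 mm from the base axis. Payload 4.4 kg.
Tool frame: the origin (TCP) lies midway between the tips of the shut fingers; the grasp point (between the pads) lies behind it (arm.grasp_offset is the z of the grasp point in the tool frame, in mm); z points along the fingers, y is the line along which they close (so a half turn about z gives the same grasp; the last joint's range is limited). The gripper opens to 85 mm and grips with 20 to 120 N. Pads are 22 mm wide; open, the fingers measure 114 mm over their backs; the gripper's body (76 mm by 85 mm) begins 54 mm behind the grasp point. The pads swing forward as they close: fully open they stand 13 mm farther back than shut.
Start: joints at [1.085, 0.207, 1.542, -0, 1.393, -0.15], TCP at [189.486, 542.883, 231.282] pointing down, gripper open.
Joint ranges: [-2.73, 2.73], [-0.86, 2.22], [0.23, 2.46], [-1.11, 4.25], [0.08, 2.63], [-2.82, 2.82]. Speed limits (rad/s): [2.79, 2.79, 3.14, 3.14, 3.14, 3.14].

## Interface

Orientations are given as a rotation vector (axis times angle).
In Python, from workcell import telemetry, capture, camera_model, order, arm gives the robot as it stands.
- The arm moves only by the tool play_rows, never from a script. Its argument "steps" is one flat list of numbers, 6 for each row, row after row: the shift along the tool's x, y, z in mm, then the turn, a rotation vector about the tool's x, y, z in degrees. A call has exactly 8 rows; each row shifts and turns the commanded pose from where the row before left it, along the tool's axes as they then stand; what a row does not reach is not made up. A row lasts 1/8 s, in which the tool goes at most 62.5 mm and 10.7 degrees, less where a joint would pass 70% of its speed; a pose out of reach is approached as far as the arm can. A call is refused whole if a number of a shift passes 62.5 or a number of a turn 10.7, either way. A call with a gripper value outside its range is refused whole. "jaw" is the closure in counts, from 0 (fully open) to 255 (shut), set as the call begins (left out, the last holds). The fingers move at their own pace and stop on an object; the grip force is fixed at half the most. Time passes only in rows, so rows that do not move let the fingers close, or fill a call up. It gives the time, the measured TCP pose, the force and the opening at its end, in the units of the state.
- telemetry.get_obs(): the state, without advancing time (a new reading comes with each control period).
- capture(name): name is "scene" or "top"; returns the picture (420x560x3 uint8, red, green, blue); there is no depth.
- camera_model(name): a dict with "fx", "fy", "cx", "cy" (pixels), "R" (3x3) and "t" (3): a world point X has camera coordinates R X + t. Camera axes: x right, y down, z forward; pixel columns grow to the right and rows downward; lengths in mm; the calibration is good to about 2 mm. A picture is of the moment at which its call begins. camera_model takes no time and is no camera call.
- order.finish_job(): hands the job in, once; it reports no verdict.
The state is a dict: "time_s": time; "joint_pos": joint angles; "qvel": joint speeds; "effort": joint torques, N m; "tool_pos": TCP position; "tcp_rot": TCP orientation; "contact_force": force on the tool from outside, world axes, zero at the start; "torque": the same for the moment, N m; "width": finger opening in mm.
Only numpy, scipy, OpenCV 4.12 (cv2) and the standard library are available. Lean on these libraries where they do the work, as an engineer would, in place of code of your own. Each camera call takes 0.05 s, during which the arm holds its last target. There are 200 camera calls.

## Task

Open the wooden coffee-capsule box: push the two turn buttons on its rim fully aside so that they clear the lid, then lift the lid out by its handle and lay it gently (not dropped), handle up and flat, on the worktop to the right of the box. Leave the box where it stands, and do not disturb the cup, the jar and the timer behind it.

Things in the scene. Friction and masses are not known exactly. Their poses are not given: they have to be found in the camera images.
- box: Open wooden box, 164 (its x) x 240 (y) x 60 mm high, 1.1 to 1.45 kg, loose on the worktop, capsules inside; origin at the centre of its underside, z up, y to the robot's left (turned up to 0.45 rad). Rim 32 mm wide at the y ends, 20 mm along the sides. The lid lies in it flush with the rim, on a ledge 50 mm above the worktop, 6 mm play all round. A push of several newtons slides the box.
- button_left (a joint): Angle of the turn button on the rim at the box's +y end. 0: it points across the lid to the box's centre; positive: counter-clockwise seen from above; range -1.9 to 1.9. It is stiff (about 1.5 N pushed near the tip) and stays where left. Clear of the lid at 1.45 or more either way; along the rim at 1.57.
- button_right (a joint): The same for the equal turn button at the box's -y end: 0 points to the box's centre, positive is counter-clockwise seen from above, clear of the lid at 1.45 or more either way.
- button_left_pivot (a point): Vertical pivot of the left turn button, half-way up the bar (70 mm above the worktop), on the rim 104 mm from the box's centre, 16 mm outside the opening. The button is a steel bar with round ends, 59 mm long, 18 mm wide, 16 mm high, pivoted at one end, its underside 2 mm above rim and lid.
- button_right_pivot (a point): Pivot of the right turn button, half-way up the bar (70 mm above the worktop).
- button_left_tip (a point): Centre of the round free end (radius 9 mm) of the left turn button, 41 mm from its pivot, half-way up the bar.
- button_right_tip (a point): Centre of the round free end (radius 9 mm) of the right turn button, 41 mm from its pivot, half-way up the bar.
- lid: Loose flat wooden lid, 118 mm (its x) by 164 mm (its y) by 10 mm thick, 0.2 to 0.35 kg with its handle; origin at the centre of its underside, z up (the handle's side), y along the box's y at the start. The worktop to the right of the box is free down to y = -0.4 (nearer the robot than x = 0.6).
- lid_handle (a point): Centre of the lid's bridge handle, 41 mm above the lid's underside: a straight steel bar along the lid's y, 78 mm long, 16 mm wide (x) and 14 mm high, its top 48 mm above the lid's underside, on two posts (14 x 12 mm) 31 mm either side of its centre; 24 mm of free height under the bar. Axes as the lid's.
- espresso_cup: White espresso cup, 62 x 90 x 55 mm, loose bystander; origin at the centre of its underside.
- honey_jar: Honey jar, 64 mm across, 96 mm high, loose bystander; origin at the centre of its underside.
- egg_timer: White kitchen timer, 63 mm across, 52 mm high, loose bystander; origin at the centre of its underside.

How it is judged:
By the outcome, as a careful person would: the job done as asked, in the order asked, and still so for the second after the job is handed in, with the robot touching nothing.
It also fails if it takes over 64 s, if anything falls off the work surface, if the arm or the gripper's body presses on something with over 40 N, if the wrist force passes 120 N, or if a joint passes its speed limit or range.

## Working session

There is one attempt and no reset: what is moved stays moved. The work goes in short steps, Python scripts to look and compute and a tool call to move; the robot and the scene stay as the last step left them, time stands still between calls to the robot, and variables do not carry over. Pictures are saved under pics/ and viewed, on a budget of 10 in all, crops included, one or two more only if the job needs it, and the job is handed in when it is done.

Besides the shell and the picture viewer there is one more tool, called after ">>>" as name(argument=value, ...) on one line, values as JSON. play_rows: Moves the arm, as the interface text tells. Its arguments: {"type":"object","properties":{"steps":{"type":"array","items":{"type":"number"}},"jaw":{"type":"number"}},"required":["steps"]}

```bash
mkdir -p pics; ls; python3 - <<'E'
from workcell import telemetry, capture, camera_model, order, arm
import cv2,numpy as np
o=telemetry.get_obs();print(o,arm.grasp_offset)
for n in("scene","top"):
    im=capture(n);np.save(f"{n}0.npy",im);cv2.imwrite(f"pics/{n}0.png",cv2.cvtColor(im,cv2.COLOR_RGB2BGR));m=camera_model(n);print(n,m, -np.array(m["R"]).T@np.array(m["t"]))
a=[cv2.imread(f"pics/{n}0.png") for n in("scene","top")]
E
```

```text
pics
{'time_s': 0.0, 'joint_pos': array([ 1.08450584e+00,  2.07446757e-01,  1.54298751e+00, -2.69112986e-05,
        1.39349591e+00, -1.50480246e-01]), 'qvel': array([-1.05524468e-05, -7.02642787e-04,  6.97651721e-04, -1.75076287e-03,
        2.02381447e-03,  5.82468466e-04]), 'effort': array([ 7.36676466e-04, -3.83036971e+01, -2.91595316e+01, -1.94333729e-04,
        1.05339909e-02, -9.83219394e-06]), 'tool_pos': array([189.12481997, 542.18870949, 230.09466202]), 'tcp_rot': array([-0.52488868, -3.0967152 ,  0.00349948]), 'contact_force': array([-0.75579684,  0.31208908,  0.00361224]), 'torque': array([-0.06491114,  0.04454324, -0.03402617]), 'width': 85.52968957653228} -18.700000000000003
scene {'fx': 463.0355327829195, 'fy': 463.0355327829195, 'cx': 277.3865568067009, 'cy': 200.0697846908413, 'R': array([[ 0.87373902, -0.48612683,  0.01615056],
       [-0.33294297, -0.62196078, -0.70874097],
       [ 0.35458301,  0.61387742, -0.70528391]]), 't': array([-510.86864301,  316.56165175,  762.35718948])} [ 281.44393239 -519.45188725  770.28928584]
top {'fx': 448.93171521431515, 'fy': 448.93171521431515, 'cx': 280.9580400380991, 'cy': 214.1895218567476, 'R': array([[-0.00576217, -0.99989315,  0.01343462],
       [-0.9969843 ,  0.00470464, -0.07746079],
       [ 0.0773893 , -0.01384045, -0.99690488]]), 't': array([  51.72393168,  617.2453484 , 1183.14634186])} [ 524.11909081   65.18976525 1226.60177916]
```

View pics/top0.png

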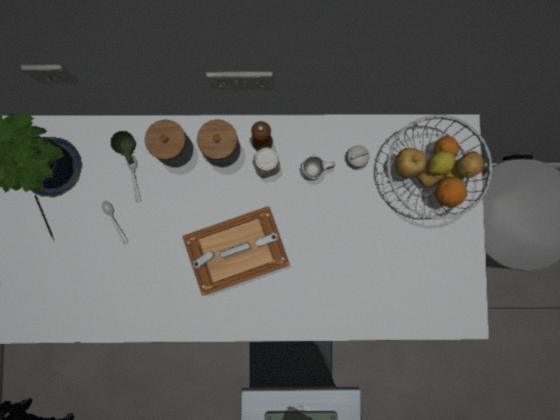

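View pics/scene0.png

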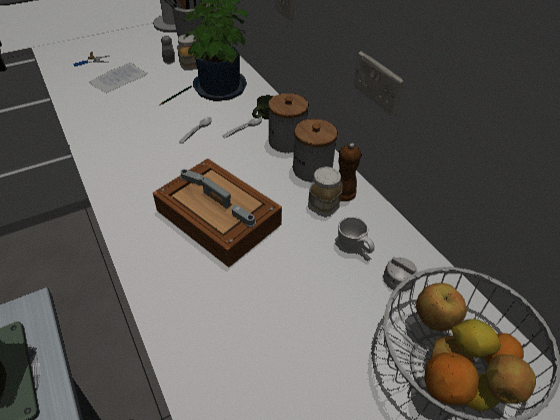

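The top view shows the box at about (236,250), its left button at (203,259), the handle at (235,250) and the right button at (266,240). The cup, jar and timer are behind it at (313,168), (266,160) and (358,156). The scene view shows the box at (218,210) with the area on its right free.

```bash
cat > h.py <<'E'
import numpy as np,cv2
from workcell import telemetry, capture, camera_model, order, arm
def ray(n,uv,z):
    m=camera_model(n);R=np.array(m["R"]);c=-R.T@np.array(m["t"])
    uv=np.atleast_2d(np.array(uv,float))
    d=np.c_[(uv[:,0]-m["cx"])/m["fx"],(uv[:,1]-m["cy"])/m["fy"],np.ones(len(uv))]@R
    return c+d*((z-c[2])/d[:,2])[:,None]
def save(im,name,box=None,s=1):
    if box: im=im[box[1]:box[3],box[0]:box[2]]
    cv2.imwrite("pics/"+name,cv2.resize(cv2.cvtColor(im,cv2.COLOR_RGB2BGR),None,fx=s,fy=s,interpolation=cv2.INTER_CUBIC))
def blobs(mask,amin):
    n,l,st,c=cv2.connectedComponentsWithStats(mask.astype(np.uint8),connectivity=8)
    for i in range(1,n):
        if st[i,4]>=amin: yield st[i,4],c[i],(l==i)
E
python3 - <<'E'
from h import *
im=np.load("top0.npy");x0,y0=170,195
cr=im[195:305,170:300]
hsv=cv2.cvtColor(cr,cv2.COLOR_RGB2HSV)
brown=hsv[...,1]>70
k=max(blobs(brown,50),key=lambda b:b[0])
cs,_=cv2.findContours(k[2].astype(np.uint8),cv2.RETR_EXTERNAL,cv2.CHAIN_APPROX_NONE)
r=cv2.minAreaRect(cs[0]);print(r)
p=cv2.boxPoints(r)+[x0,y0];w=ray("top",p,60);print(w.round(1));print(w.mean(0), np.diff(np.r_[w,w[:1]],axis=0))
ins=cv2.fillConvexPoly(np.zeros(cr.shape[:2],np.uint8),cv2.convexHull(cs[0]),1)>0
steel=ins&(hsv[...,1]<60)&(hsv[...,2]>60)
for a,c,m in blobs(steel,20):
    ys,xs=np.nonzero(m);pts=np.c_[xs,ys].astype(np.float32)
    rr=cv2.minAreaRect(pts)
    for z in (78,98):
        q=ray("top",cv2.boxPoints(rr)+[x0,y0],z)[:,:2]
        e=[(q[i]+q[(i+1)%4])/2 for i in range(4)]
        L=[e[0],e[2]] if np.linalg.norm(e[0]-e[2])>np.linalg.norm(e[1]-e[3]) else [e[1],e[3]]
        L=sorted(L,key=lambda v:-v[1]);d=L[1]-L[0]
        print(a,(c+[x0,y0]).round(1),z,np.round(L,1).tolist(),"len",np.linalg.norm(d).round(1),"ang from -y",np.arctan2(d[0],-d[1]).round(3))
save(im,"crop0.png",(170,195,300,305),6)
E
```

```text
((65.25947570800781, 55.384185791015625), (62.624996185302734, 92.16775512695312), 70.70995330810547)
[[559.1 307.1  60. ]
 [637.3  81.6  60. ]
 [483.6  28.7  60. ]
 [407.3 252.4  60. ]]
[521.84119889 167.45199295  60.        ] [[  78.18402428 -225.45711007    0.        ]
 [-153.70604718  -52.90498153    0.        ]
 [ -76.25292635  223.7357085     0.        ]
 [ 151.77494924   54.6263831     0.        ]]
176 [266.2 239.4] 78 [[537.9, 116.1], [558.8, 59.3]] len 60.6 ang from -y 0.353
176 [266.2 239.4] 98 [[537.6, 115.2], [558.2, 59.4]] len 59.6 ang from -y 0.353
209 [234.4 249.7] 78 [[510.2, 205.9], [536.3, 130.8]] len 79.5 ang from -y 0.334
209 [234.4 249.7] 98 [[510.5, 203.5], [536.1, 129.7]] len 78.1 ang from -y 0.334
176 [202.8 259.2] 78 [[480.7, 274.3], [517.7, 224.7]] len 61.9 ang from -y 0.641
176 [202.8 259.2] 98 [[481.5, 270.7], [517.8, 221.9]] len 60.8 ang from -y 0.641
```

View pics/crop0.png

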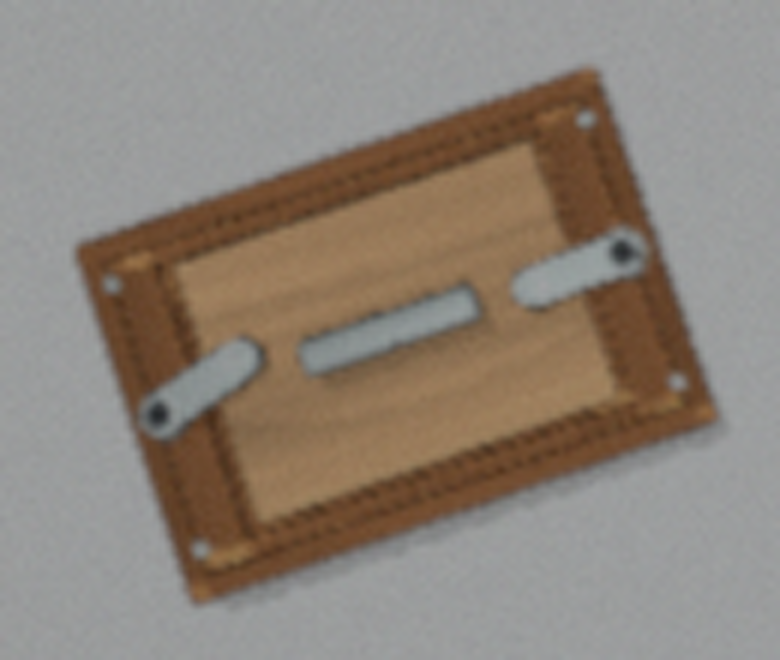

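>>> play_rows(steps=[0,0,0,0,0,10.3,0,0,0,0,0,10.3,0,0,0,0,0,10.3,0,0,0,0,0,10.3,0,0,0,0,0,10.3,-50,20,0,0,0,0,-50,20,0,0,0,0,-50,20,0,0,0,0], jaw=255)

```text
time_s: 1.1
tool_pos: [296.1, 419.7, 230.7]
tcp_rot: [1.817, 2.563, -0.001]
contact_force: [0.9, 0.4, 0.5]
width: 0.4
```

>>> play_rows(steps=[-50,22,14,0,0,0,-50,22,14,0,0,0,-50,22,14,0,0,0,-50,22,14,0,0,0,-50,22,14,0,0,0,0,0,20,0,0,0,0,0,20,0,0,0,0,0,10,0,0,0])

```text
time_s: 2.1
tool_pos: [480.8, 220.8, 109.5]
tcp_rot: [-1.818, -2.56, 0.004]
contact_force: [-0.6, -0.4, -0.5]
width: 0.4
```

```bash
cat >> h.py <<'E'
C=np.array([522.,167.]);PSI=.334
U=np.array([np.cos(PSI),np.sin(PSI)]);V=np.array([-U[1],U[0]])
def box():
    o=telemetry.get_obs();d=o["tool_pos"][:2]-C
    from scipy.spatial.transform import Rotation as Ro
    M=Ro.from_rotvec(o["tcp_rot"]).as_matrix()
    print("t",o["time_s"],"u,v,z",round(d@U,1),round(d@V,1),o["tool_pos"][2].round(1),"F",o["contact_force"].round(1),"w",o["width"].round(1),"tooly ang",np.arctan2(M[1,1],M[0,1]).round(3),"zax",M[:,2].round(3))
E
python3 - <<'E'
from h import *
box();save(capture("scene"),"s1.png",(120,120,320,270),4)
E
```

```text
Traceback (most recent call last):
  File "h.py", line 21, in box
    print("t",o["time_s"],"u,v,z",round(d@U,1),round(d@V,1),o["tool_pos"][2].round(1),"F",o["contact_force"].round(1),"w",o["width"].round(1),"tooly ang",np.arctan2(M[1,1],M[0,1]).round(3),"zax",M[:,2].round(3))
                                                                                                                          ^^^^^^^^^^^^^^^^
AttributeError: 'float' object has no attribute 'round'
```

```bash
sed -i 's/o\["width"\].round(1)/round(float(o["width"]),1)/' h.py
python3 - <<'E'
from h import *
box();save(capture("scene"),"s1.png",(120,100,320,250),4)
E
```

```text
t 2.1 u,v,z -21.3 64.3 109.5 F [-0.6 -0.4 -0.5] w 0.4 tooly ang 0.336 zax [-0.003 -0.001 -1.   ]
```

View pics/s1.png

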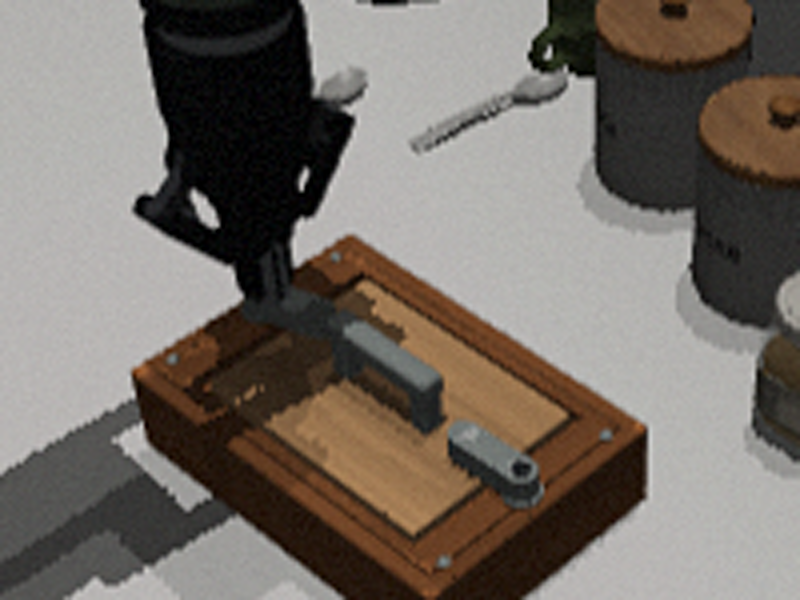

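The gripper hangs over the left button, with the handle's end and the right button clear at about (345,350) and (490,460) in the crop. I'll lower it and push.

>>> play_rows(steps=[0,-4,0,0,0,0,0,0,15,0,0,0,0,0,15,0,0,0,0,0,13,0,0,0,0,5,0,0,0,0,0,5,0,0,0,0,-1.5,7,0,0,0,0,-1.5,8,0,0,0,0])

```text
time_s: 3.15
tool_pos: [503.1, 225.5, 68.5]
tcp_rot: [-1.818, -2.562, 0.0]
contact_force: [-2.1, 0.6, 0.2]
width: 0.2
```

>>> play_rows(steps=[1.7,6,0,0,0,0,1.7,6,0,0,0,0,1.7,6,0,0,0,0,3.3,3.6,0,0,0,0,3.3,3.6,0,0,0,0,3.3,3.6,0,0,0,0,4.6,3,0,0,0,0,4.6,3,0,0,0,0])

```text
time_s: 4.15
tool_pos: [527.8, 260.1, 68.4]
tcp_rot: [1.818, 2.562, 0.0]
contact_force: [-0.5, -2.3, -0.0]
width: 0.0
```

```bash
python3 - <<'E'
from h import *
box();save(capture("scene"),"s2.png",(120,100,320,250),4)
E
```

```text
t 4.15 u,v,z 36.0 86.1 68.4 F [-0.5 -2.3 -0. ] w 0.0 tooly ang 0.336 zax [ 0. -0. -1.]
```

View pics/s2.png

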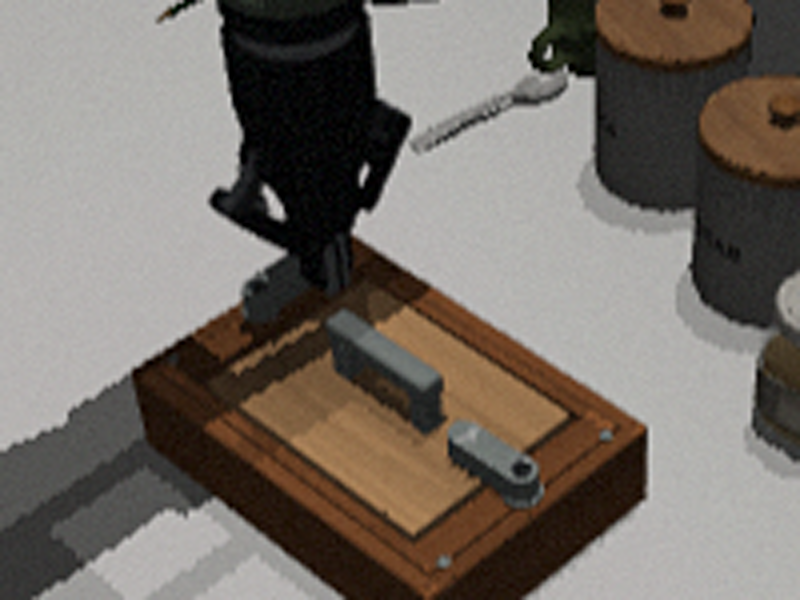

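The left button now lies along the rim, from about (260,290) to (330,270), and the box's edges haven't moved. Next is the right button.

>>> play_rows(steps=[-7,0,0,0,0,0,0,0,-30,0,0,0,0,0,-30,0,0,0,-50,-23,0,0,0,0,-50,-23,0,0,0,0,-50,-23,0,0,0,0,0,0,25,0,0,0,0,0,25,0,0,0])

```text
time_s: 5.2
tool_pos: [515.3, 87.4, 78.6]
tcp_rot: [1.821, 2.558, 0.003]
contact_force: [0.1, -1.3, 0.1]
width: -0.1
```

>>> play_rows(steps=[0,0,10,0,0,0,0,5,0,0,0,0,2.3,4.8,0,0,0,0,2.3,4.8,0,0,0,0,2.3,4.8,0,0,0,0,0.9,4.7,0,0,0,0,0.9,4.7,0,0,0,0,0.9,4.7,0,0,0,0])

```text
time_s: 6.2
tool_pos: [542.8, 109.2, 68.1]
tcp_rot: [-1.818, -2.561, 0.0]
contact_force: [-2.0, -1.0, -0.1]
width: 0.2
```

>>> play_rows(steps=[-1.7,6,0,0,0,0,-1.7,6,0,0,0,0,-1.7,6,0,0,0,0,-3.3,3.6,0,0,0,0,-3.3,3.6,0,0,0,0,-3.3,3.6,0,0,0,0,-4.6,3,0,0,0,0,-4.6,3,0,0,0,0])

```text
time_s: 7.2
tool_pos: [583.8, 97.4, 68.4]
tcp_rot: [-1.819, -2.562, -0.001]
contact_force: [-1.1, 1.4, -0.5]
width: 0.4
```

>>> play_rows(steps=[0,0,0,0,0,0,7,0,0,0,0,0,0,0,-35,0,0,0,0,0,-40,0,0,0,0,-50,-20,0,0,0,0,-50,0,0,0,0,0,-50,0,0,0,0,0,-50,0,0,0,0])

```text
time_s: 8.2
tool_pos: [391.2, 38.0, 163.6]
tcp_rot: [1.817, 2.561, 0.001]
contact_force: [-0.8, -0.6, 1.3]
width: -0.0
```

```bash
python3 - <<'E'
from h import *
box();save(capture("top"),"t3.png",(170,195,300,305),6)
E
```

```text
t 8.2 u,v,z -165.9 -79.0 163.6 F [-0.8 -0.6  1.3] w -0.0 tooly ang 0.337 zax [ 0.002 -0.001 -1.   ]
```

View pics/t3.png

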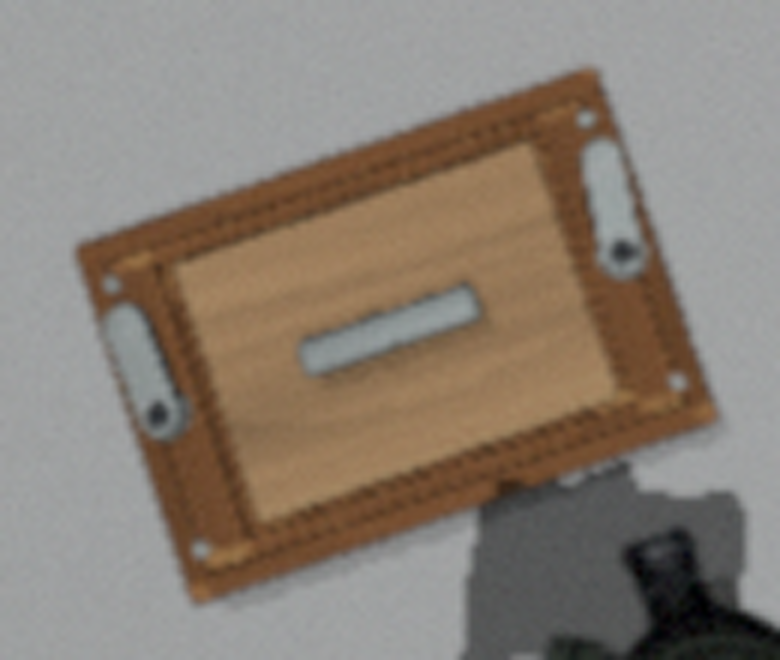

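Both buttons lie along the rim (bars near (140,365) and (610,205)), the box hasn't moved, and the handle is at (392,330). Next I grasp the handle.

>>> play_rows(steps=[19.5,41.8,0,0,0,0,19.5,41.8,0,0,0,0,19.5,41.8,0,0,0,0,19.5,41.8,0,0,0,0,0,0,10,0,0,0,0,0,10,0,0,0,0,0,10,0,0,0,0,0,10,0,0,0], jaw=0)

```text
time_s: 9.25
tool_pos: [523.8, 166.3, 122.5]
tcp_rot: [-1.82, -2.56, 0.001]
contact_force: [0.7, 0.4, -0.0]
width: 85.4
```

>>> play_rows(steps=[0,0,10,0,0,0,0,0,10,0,0,0,0,0,10,0,0,0,0,0,10,0,0,0,0,0,7,0,0,0,0,0,4,0,0,0,0,0,0,0,0,0,0,0,0,0,0,0])

```text
time_s: 10.25
tool_pos: [524.9, 167.1, 72.7]
tcp_rot: [1.818, 2.561, 0.001]
contact_force: [0.3, 1.3, 0.3]
width: 85.4
```

```bash
python3 - <<'E'
from h import *
box()
E
```

```text
t 10.25 u,v,z 2.8 -0.9 72.7 F [0.3 1.3 0.3] w 85.4 tooly ang 0.336 zax [ 0.001  0.    -1.   ]
```

>>> play_rows(steps=[0,-1.5,0,0,0,0,0,0,0,0,0,0,0,0,0,0,0,0,0,0,0,0,0,0,0,0,0,0,0,0,0,0,0,0,0,0,0,0,0,0,0,0,0,0,0,0,0,0], jaw=255)

```text
time_s: 11.25
tool_pos: [523.5, 166.5, 72.5]
tcp_rot: [1.818, 2.561, 0.001]
contact_force: [0.0, 0.0, 1.6]
width: 15.0
```

>>> play_rows(steps=[0,0,-2,0,0,0,0,0,-3,0,0,0,0,0,-5,0,0,0,0,0,-10,0,0,0,0,0,-15,0,0,0,0,0,-15,0,0,0,0,0,-15,0,0,0,0,0,-15,0,0,0])

```text
time_s: 12.25
tool_pos: [523.3, 166.5, 153.7]
tcp_rot: [1.818, 2.561, 0.001]
contact_force: [0.8, -0.2, -3.3]
width: 14.7
```

```bash
python3 - <<'E'
from h import *
box();save(capture("scene"),"s4.png",(100,70,350,258),3)
E
```

```text
t 12.25 u,v,z 1.1 -0.9 153.7 F [ 0.8 -0.2 -3.3] w 14.7 tooly ang 0.336 zax [ 0.001  0.    -1.   ]
```

View pics/s4.png

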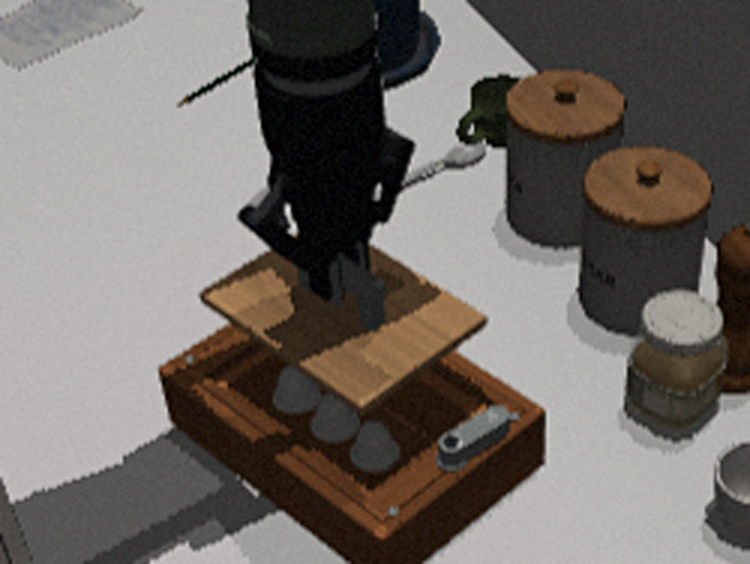

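The lid is held level by its handle, around (345,330) in the crop, above the box. The capsules show inside and the buttons are clear. Now I carry it to the right.

>>> play_rows(steps=[-15,-7,0,0,0,0,-30,-14,0,0,0,0,-45,-21,0,0,0,0,-50,-24,0,0,0,0,-50,-24,0,0,0,0,-45,-21,0,0,0,0,-30,-14,0,0,0,0,-14,-7,0,0,0,0])

```text
time_s: 13.3
tool_pos: [489.2, -142.5, 151.5]
tcp_rot: [-1.821, -2.558, 0.001]
contact_force: [-0.0, -0.2, -2.7]
width: 14.7
```

>>> play_rows(steps=[0,0,10,0,0,0,0,0,20,0,0,0,0,0,20,0,0,0,0,0,20,0,0,0,0,0,20,0,0,0,0,0,15,0,0,0,0,0,10,0,0,0,0,0,5,0,0,0])

```text
time_s: 14.3
tool_pos: [490.4, -140.0, 31.7]
tcp_rot: [-1.817, -2.562, -0.0]
contact_force: [0.2, 0.1, -2.2]
width: 15.1
```

```bash
python3 - <<'E'
from h import *
box();save(capture("scene"),"s5.png")
E
```

```text
t 14.3 u,v,z -130.5 -279.6 31.7 F [ 0.2  0.1 -2.2] w 15.1 tooly ang 0.337 zax [-0.001  0.    -1.   ]
```

View pics/s5.png

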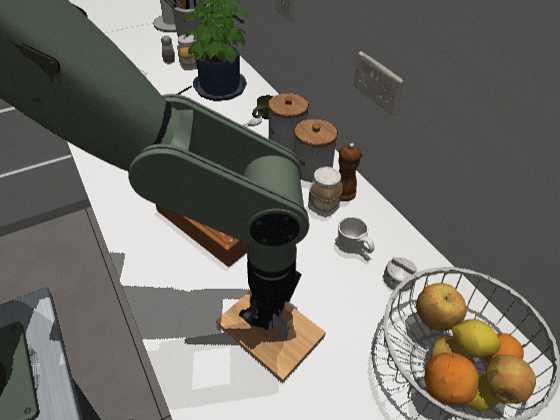

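The lid hangs about 9 mm over the worktop at about (270,335), clear of the box and the bowl. I'll lower it slowly.

>>> play_rows(steps=[0,0,2,0,0,0,0,0,2,0,0,0,0,0,1,0,0,0,0,0,1,0,0,0,0,0,1,0,0,0,0,0,0.5,0,0,0,0,0,0.5,0,0,0,0,0,0,0,0,0])

```text
time_s: 15.35
tool_pos: [490.5, -140.4, 24.2]
tcp_rot: [-1.818, -2.562, 0.0]
contact_force: [0.5, 0.6, -2.6]
width: 15.0
```

>>> play_rows(steps=[0,0,0.5,0,0,0,0,0,0,0,0,0,0,0,0.5,0,0,0,0,0,0,0,0,0,0,0,0.3,0,0,0,0,0,0,0,0,0,0,0,0,0,0,0,0,0,0,0,0,0])

```text
time_s: 16.35
tool_pos: [490.5, -140.4, 23.0]
tcp_rot: [-1.818, -2.562, 0.0]
contact_force: [-0.4, 0.4, -2.7]
width: 14.9
```

Not down yet, since the force still shows the lid's weight. I'll continue in small steps.

>>> play_rows(steps=[0,0,0.4,0,0,0,0,0,0,0,0,0,0,0,0.4,0,0,0,0,0,0,0,0,0,0,0,0.4,0,0,0,0,0,0,0,0,0,0,0,0,0,0,0,0,0,0,0,0,0])

```text
time_s: 17.35
tool_pos: [490.6, -140.5, 22.5]
tcp_rot: [-1.818, -2.562, 0.0]
contact_force: [-3.5, 0.3, 5.5]
width: 15.0
```

It is down: the force has reversed to +5.5 N. Release and retreat straight up.

>>> play_rows(steps=[0,0,-0.3,0,0,0,0,0,0,0,0,0,0,0,0,0,0,0,0,0,0,0,0,0,0,0,0,0,0,0,0,0,0,0,0,0,0,0,0,0,0,0,0,0,0,0,0,0], jaw=0)

```text
time_s: 18.35
tool_pos: [490.6, -140.5, 22.1]
tcp_rot: [1.818, 2.562, 0.0]
contact_force: [-0.8, -0.9, 0.8]
width: 85.3
```

>>> play_rows(steps=[0,0,-10,0,0,0,0,0,-20,0,0,0,0,0,-30,0,0,0,0,0,-40,0,0,0,0,0,-40,0,0,0,0,-30,-10,0,0,0,0,-40,0,0,0,0,0,-30,0,0,0,0])

```text
time_s: 19.35
tool_pos: [395.1, -173.7, 173.0]
tcp_rot: [1.817, 2.561, -0.0]
contact_force: [-0.3, -0.5, -0.4]
width: 85.4
```

```bash
python3 - <<'E'
from h import *
box();im=capture("top");save(im,"t6.png");s=capture("scene")
a=np.load("top0.npy")[120:190,240:375].astype(int);print("bystander diff",np.abs(a-im[120:190,240:375]).max(2).max())
E
```

```text
t 19.35 u,v,z -231.6 -280.3 173.0 F [-0.3 -0.5 -0.4] w 85.4 tooly ang 0.336 zax [ 0.001 -0.001 -1.   ]
bystander diff 20
```

View pics/t6.png

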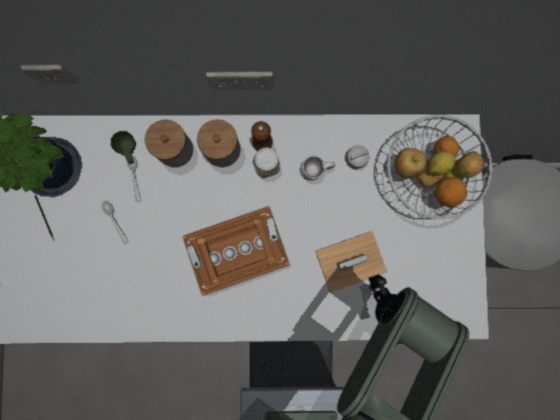

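The lid lies flat, handle up, at (351,260), right of the box. The box is unmoved at (236,250), with both buttons along the rim. The cup, jar and timer are where they were.

```bash
python3 -c "
from h import *
print(order.finish_job())"
```

```text
the job is handed in; nothing more can be done
None
```

The job is done and handed in at about 19.4 s, well under the 64 s limit. I pushed both turn buttons aside along the rim, lifted the lid out by its handle and set it down to the right of the box. I let go of it only after the wrist force showed it was resting on the worktop.

- **Lid:** In the last top picture it lies flat, handle up, clear of the box and the fruit bowl. Its handle centre is at about x 490, y −140 mm.
- **Buttons:** I judged their angles by eye from the top picture, at about 1.6 rad (left) and 1.7 rad (right), past the 1.45 needed.
- **Box:** It looks unmoved in the pictures.
- **Cup, jar and timer:** The image difference around them was at most 20 of 255, which I take to be noise.
- **Forces:** The highest wrist force reported at the end of a move was about 6.5 N, when the lid touched down. Peaks within moves were not recorded.

No check failed or disagreed.

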